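Hold the green stone ready over the polishing pad

TASK

First take the lap's clear guard by its black handle and slide it fully open, away from the wheel. Then pick up the green stone by its wooden handle, carry it over to the wheel and finish holding it still about 10 mm above the red polishing pad, upright, centred on the pad and with its long side along the pad's long side, ready to touch down once the wheel is started; never let it touch the wheel. The job ends with the stone still in the gripper and the guard left open; leave the other stones and the loose things on the bench where they are.

Things in the scene. Friction and masses are not known exactly. Their poses are not given: they have to be found in the camera images.
- green_stone: The GREEN stone, in any of the three places on the tray. Stone 56 x 36 x 14 mm (x, y, z) under a 6 mm plate with an upright wooden handle, 26 mm in x, 16 mm in y, from 20 to 110 mm above the underside, its top end painted in the stone's colour. Stands upright on the tray floor. Origin: centre of the underside (the face to polish); z up, x along the long side. Mass 0.12 to 0.23 kg.
- cream_stone: Same shape, CREAM stone; leave it standing. Same holder, size and origin as the green one.
- rust_stone: Same shape, RUST-BROWN stone; leave it standing. Same holder, size and origin as the green one.
- tray: Fixed wooden tray, 300 x 110 mm, rim 14 mm high, floor 5 mm above the table; the three stones stand in it in a row about 95 mm apart along its x axis. Origin: centre of its underside.
- lap: Fixed flat-lap machine, 270 mm (x) by 480 mm (y), deck 115 mm above the table. Origin: centre of its underside; x away from the robot, y to the left along the guard's track. Its right half (-y) is a tub with a round pit of 210 mm diameter, centred at y = -120 mm, in which the wheel lies; its left half is the motor housing. Two 6 mm rails along y carry the guard.
- guard (a joint): Clear sliding guard plate, 250 x 235 mm with an aluminium edge, its top 128 mm above the table. 0 = shut over the wheel, 0.21 m = fully open, over the motor housing, at the end stop; it slides along the lap's +y, needs about 3 N and stays where it is left.
- guard_handle (a point): Centre of the top of the guard's black handle, 171 mm above the table: a bar 64 mm along the lap's x, 14 mm along its y, standing 43 mm above the guard's edge frame. It moves with the guard; the axes are those of the lap.
- red_pad (a point): Centre of the top face of the RED pad on the wheel, the target, 88 mm above the table and 27 mm below the deck round the pit. The pad is 56 mm (its x axis, along the wheel's radius) by 36 mm (y); z up. The other three pads, 90 degrees apart, are grey. The wheel's top between the pads is 3 mm lower; a brass nut at its centre, 56 mm along +x from this point, stands 4 mm above the pads.
- wheel: Fixed polishing wheel, 184 mm across, standing still in the pit, turned to a different angle each time. Origin: its axis, on the pit's floor 45 mm above the table; the red pad lies 56 mm along its -x.
- jar: White jar with a blue cap, 60 mm across, 75 mm high, at the far left beyond the lap; bystander.
- cup: White plastic cup, 90 mm across, 60 mm high, on the left, beyond the tray; bystander.
- wrench: Wrench lying on the right of the table; bystander.
There are look-alikes about, which are no part of the job. Of the things that look like the rust_stone, the smallest one is meant. Leave any blue look-alike of the green_stone alone.

How it is judged:
By the outcome, as a careful person would: the job done as asked, in the order asked, and still so for the second after the job is handed in, while the arm keeps its last pose, push and grip.
It also fails if it takes over 62 s, if anything falls off the work surface, if the arm or the gripper's body presses on something with over 40 N, if the wrist force passes 120 N, or if a joint passes its speed limit or range.

ROBOT

A 6-joint arm with a two-finger parallel gripper is mounted at the origin on the work surface. World frame = base frame: x ahead of the robot, y to its left, z up, the work surface at z = 0. Lengths are in mm, angles in rad, forces in N, time in s.
With the tool pointing down it reaches from about 325 to 875 mm from the base axis. Payload 4.4 kg.
Tool frame: the origin (TCP) lies at the very end of the fingers, on their centre line; the grasp point (between the pads) lies 19 mm behind it; x points along the fingers, y is the direction in which the jaws open and shut, and the axes are right-handed (so a half turn about x gives the same grasp; the last joint's range is limited). The gripper opens to 85 mm and grips with 20 to 120 N. Pads are 22 mm wide; open, the fingers measure 114 mm over their backs; the gripper's body (76 mm by 85 mm) begins 54 mm behind the grasp point. The pads swing forward as they close: fully open they stand 13 mm farther back than shut.
Start: joints at [-1.482, 0.207, 1.542, -0, 1.393, -0.15], TCP at [136.554, -558.552, 231.282] pointing down, gripper open.
Joint ranges: [-2.73, 2.73], [-0.86, 2.22], [0.23, 2.46], [-1.11, 4.25], [0.08, 2.63], [-2.82, 2.82]. Speed limits (rad/s): [2.79, 2.79, 3.14, 3.14, 3.14, 3.14].

INTERFACE

Orientations are given as a unit quaternion [w, x, y, z].
In Python, from rig import get_obs, read_camera, hand_in gives the robot as it stands.
- The arm moves only by the tool carry_out, never from a script. Its argument "plan" is a list of rows, each a list of 3 entries, a list of its own where there are three numbers: the turn, a rotation vector about the tool's x, y, z in rad, then the shift along the tool's x, y, z in cm, then the opening in per cent of the stroke, from 0 (shut) to 100 (fully open). A call has exactly 5 rows; each row shifts and turns the commanded pose from where the row before left it, along the tool's axes as they then stand; what a row does not reach is not made up. A row lasts 1/12 s, in which the tool goes at most 41.7 mm and 7.16 degrees, less where a joint would pass 70% of its speed; a pose out of reach is approached as far as the arm can. A call is refused whole if a number of a shift passes 4.17 or a number of a turn 0.125, either way. A call with a gripper value outside its range is refused whole. The fingers move at their own pace and stop on an object; "newtons" is the grip in N (left out, the last holds). Time passes only in rows, so rows that do not move let the fingers close, or fill a call up. It gives the time, the measured TCP pose, the force and the opening at its end, in the units of the state.
- get_obs(): the state, without advancing time (a new reading comes with each control period).
- read_camera(name): name is "scene" or "side" or "wrist"; returns a dict with "frame" (400x640x3 uint8, red, green, blue), "range_z" (400x640 float32, mm along the optical axis (not along the pixel's ray), 0 where there is no reading), "fx", "fy", "cx", "cy" (pixels), "R" (3x3) and "t" (3): a world point X has camera coordinates R X + t; the wrist camera has in their place "T_tool_cam" (4x4, takes a point from camera to tool coordinates, whose origin is the TCP and whose axes are the tool frame's). Camera axes: x right, y down, z forward; pixel columns grow to the right and rows downward; lengths in mm; the calibration is good to about 2 mm. A picture is of the moment at which its call begins: read the wrist's pose just before it.
- hand_in(): hands the job in, once; it reports no verdict.
The state is a dict: "clock": time; "q": joint angles; "qd": joint speeds; "tau": joint torques, N m; "ee_pos": TCP position; "eef_rot": TCP orientation; "ft_force": force on the tool from outside, world axes, zero at the start; "wrist_torque": the same for the moment, N m; "finger_gap": finger opening in mm.
Only numpy, scipy, OpenCV 4.12 (cv2) and the standard library are available. Lean on these libraries where they do the work, as an engineer would, in place of code of your own. Each camera call takes 0.05 s, during which the arm holds its last target.

## Working session

There is one attempt and no reset: what is moved stays moved. The work goes in short steps, Python scripts to look and compute and a tool call to move; the robot and the scene stay as the last step left them, time stands still between calls to the robot, and variables do not carry over. Pictures are saved under pics/ and viewed, and the job is handed in when it is done.

Besides the shell and the picture viewer there is one more tool, called after "Emit:" by a JSON object that holds its "fn" and its "kwargs", one argument or row to a line. carry_out: Moves the arm, as the interface text tells. Its arguments: {"type":"object","properties":{"plan":{"type":"array","items":{"type":"array"}},"newtons":{"type":"number"}},"required":["plan"]}

```bash
ls; mkdir -p pics
python3 - <<'E'
from rig import *
import cv2,numpy as np
o=get_obs();print({k:np.round(v,3).tolist() for k,v in o.items()})
for n in("scene","side","wrist"):
    c=read_camera(n);cv2.imwrite(f"pics/{n}0.png",c["frame"][:,:,::-1]);np.save(f"pics/{n}0.npy",c,allow_pickle=True)
    print(n,{k:np.round(v,3).tolist() for k,v in c.items() if k not in("frame","range_z")})
E
```

```text
pics
{'clock': 0.0, 'q': [-1.481, 0.207, 1.543, -0.0, 1.394, -0.151], 'qd': [-0.0, 0.001, 0.0, 0.002, 0.0, 0.0], 'tau': [-0.001, -38.304, -29.16, -0.0, 0.011, -0.0], 'ee_pos': [136.487, -557.769, 230.106], 'eef_rot': [0.084, 0.702, 0.085, -0.702], 'ft_force': [-1.264, -0.211, -0.142], 'wrist_torque': [-0.04, -0.059, -0.046], 'finger_gap': 85.358}
scene {'fx': 402.777, 'fy': 402.777, 'cx': 314.446, 'cy': 201.732, 'R': [[0.774, 0.633, 0.006], [0.515, -0.624, -0.588], [-0.368, 0.458, -0.809]], 't': [-437.723, -241.514, 1665.117]}
side {'fx': 449.16, 'fy': 449.16, 'cx': 315.718, 'cy': 195.485, 'R': [[-0.945, -0.327, -0.01], [-0.193, 0.582, -0.79], [0.264, -0.745, -0.613]], 't': [525.069, 196.266, 1267.591]}
wrist {'fx': 288.211, 'fy': 288.211, 'cx': 319.928, 'cy': 197.246, 'T_tool_cam': [[0.001, -0.268, 0.963, -142.528], [1.0, -0.0, -0.001, 0.733], [0.001, 0.963, 0.268, -67.34], [0.0, 0.0, 0.0, 1.0]]}
```

View pics/scene0.png

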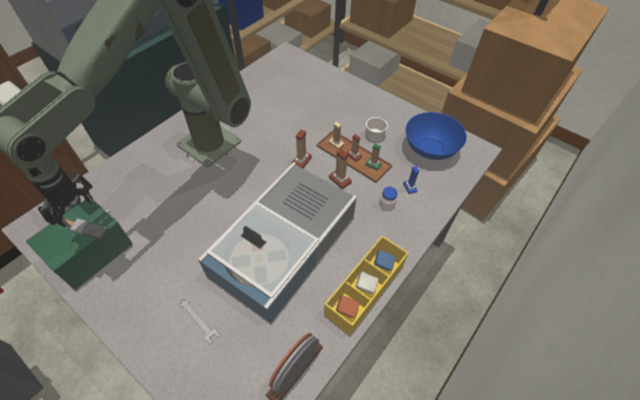

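View pics/side0.png

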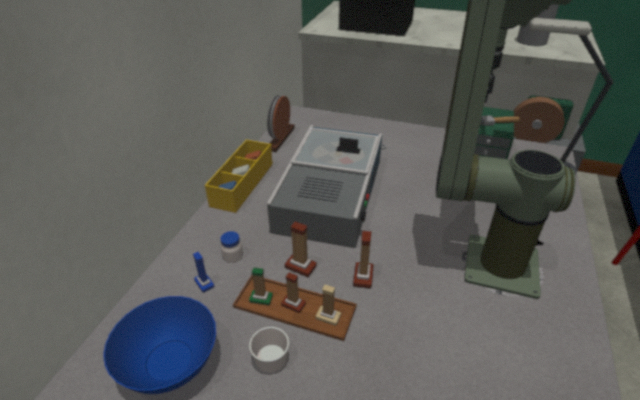

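View pics/wrist0.png

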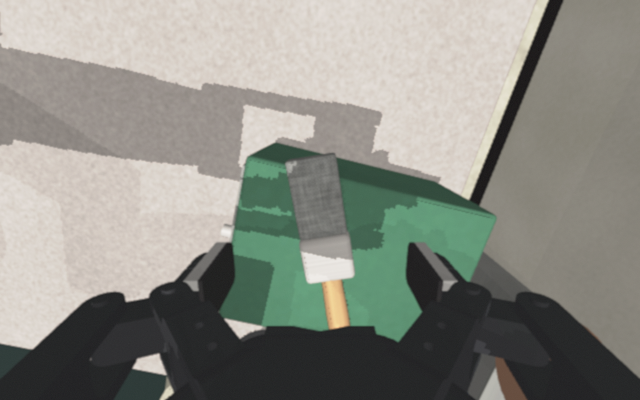

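```bash
cat > h.py <<'E'
import numpy as np,cv2
from scipy.spatial.transform import Rotation as Ro
def load(n): return np.load(f"pics/{n}.npy",allow_pickle=True).item()
def pts(c,uv):
    uv=np.asarray(uv).reshape(-1,2);z=c["range_z"][uv[:,1],uv[:,0]]
    p=np.c_[(uv[:,0]-c["cx"])/c["fx"]*z,(uv[:,1]-c["cy"])/c["fy"]*z,z]
    if "R" in c: return (p-c["t"])@c["R"]
    T=c["Tw"];return p@T[:3,:3].T+T[:3,3]
def cloud(c):
    v,u=np.mgrid[:400,:640];return pts(c,np.c_[u.ravel(),v.ravel()]).reshape(400,640,3)
def plane(c,uv,h):
    uv=np.asarray(uv,float).reshape(-1,2)
    d=np.c_[(uv[:,0]-c["cx"])/c["fx"],(uv[:,1]-c["cy"])/c["fy"],np.ones(len(uv))]
    if "R" in c: d=d@c["R"];o=-c["R"].T@c["t"]
    else: d=d@c["Tw"][:3,:3].T;o=c["Tw"][:3,3]
    return o+d*((h-o[2])/d[:,2])[:,None]
def wrist(name):
    from rig import get_obs,read_camera
    o=get_obs();c=read_camera("wrist")
    q=o["eef_rot"];T=np.eye(4);T[:3,:3]=Ro.from_quat([q[1],q[2],q[3],q[0]]).as_matrix();T[:3,3]=o["ee_pos"]
    c["Tw"]=T@c["T_tool_cam"];np.save(f"pics/{name}.npy",c,allow_pickle=True);cv2.imwrite(f"pics/{name}.png",c["frame"][:,:,::-1])
    return o,c
E
python3 - <<'E'
from h import *
for n,(x0,y0,x1,y1) in {"scene0":(190,110,430,320),"side0":(190,110,400,350)}.items():
    c=load(n);P=cloud(c);f=c["frame"]
    s=800/(x1-x0);s=min(s,600/(y1-y0))
    cv2.imwrite(f"pics/{n}z.png",cv2.resize(f[y0:y1,x0:x1,::-1],None,fx=s,fy=s,interpolation=cv2.INTER_CUBIC))
    hsv=cv2.cvtColor(f,cv2.COLOR_RGB2HSV).astype(int);H,S,V=hsv[...,0],hsv[...,1],hsv[...,2]
    roi=np.zeros((400,640),bool);roi[y0:y1,x0:x1]=1
    for nm,m in {"black":(V<50),"green":(H>50)&(H<90)&(S>90)}.items():
        k,L,st,ce=cv2.connectedComponentsWithStats((m&roi).astype(np.uint8))
        for i in range(1,k):
            if st[i,4]<25: continue
            p=P[L==i];print(n,nm,st[i],ce[i].round(1),np.round(np.percentile(p,[2,50,98],axis=0)).tolist())
E
```

```text
scene0 black [231 110  11  10  51] [234.9 113.9] [[215.0, -20.0, 259.0], [219.0, -3.0, 285.0], [222.0, 24.0, 308.0]]
scene0 black [190 112  16   4  28] [197.9 113.4] [[25.0, -323.0, 207.0], [50.0, -38.0, 212.0], [529.0, -15.0, 674.0]]
scene0 green [367 162  14   7  25] [374.2 165.5] [[572.0, 312.0, 13.0], [609.0, 319.0, 17.0], [620.0, 344.0, 22.0]]
side0 black [338 139  21  14 216] [348.2 145.5] [[496.0, -256.0, 128.0], [526.0, -250.0, 147.0], [556.0, -243.0, 171.0]]
side0 black [356 207   9  25  73] [360.9 217.9] [[403.0, -71.0, 33.0], [412.0, 9.0, 72.0], [420.0, 57.0, 87.0]]
side0 green [253 268  10   7  53] [257.4 271.1] [[581.0, 324.0, 109.0], [591.0, 334.0, 114.0], [602.0, 340.0, 117.0]]
side0 green [250 293  22  11  97] [261.7 299.3] [[565.0, 315.0, 12.0], [578.0, 344.0, 17.0], [615.0, 351.0, 21.0]]
```

View pics/scene0z.png

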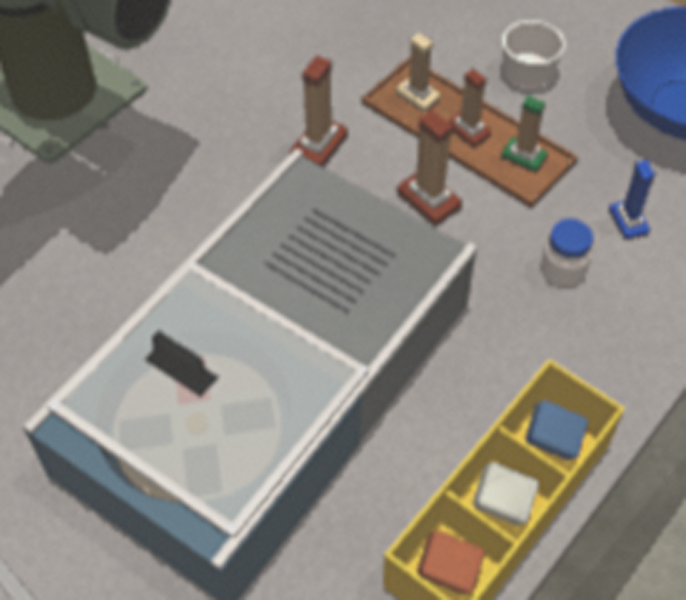

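View pics/side0z.png

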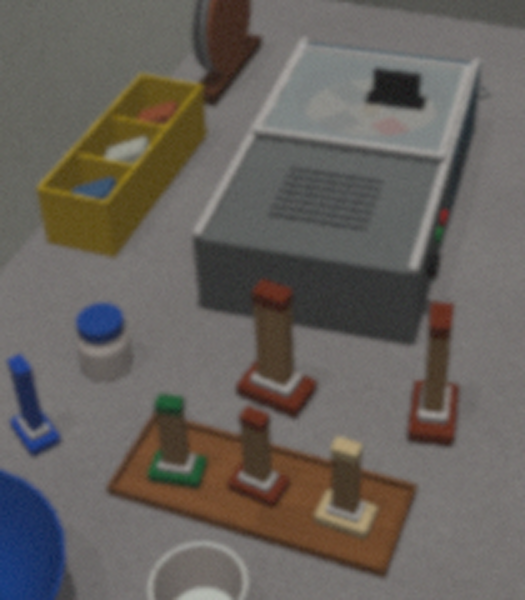

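Run:
```python
from h import *
for n in("scene0","side0"):
    c=load(n);P=cloud(c);f=c["frame"];hsv=cv2.cvtColor(f,cv2.COLOR_RGB2HSV).astype(int)
    reg=(P[...,0]>300)&(P[...,0]<850)&(P[...,1]>-500)&(P[...,1]<200)
    m=reg&(P[...,2]>107)&(P[...,2]<136)
    k,L,st,ce=cv2.connectedComponentsWithStats(m.astype(np.uint8));i=1+np.argmax(st[1:,4]);
    q=P[L==i][:,:2].astype(np.float32);print(n,"deck",cv2.minAreaRect(q))
    # handle
    m=reg&(P[...,2]>158)&(P[...,2]<176)&(hsv[...,2]<75)&(P[...,1]<-100)
    q=P[m];print("handle top",len(q),np.percentile(q,[2,50,98],axis=0).round().tolist(),cv2.minAreaRect(q[:,:2].astype(np.float32)))
    # stone handles: top parts
    reg2=(P[...,0]>350)&(P[...,0]<800)&(P[...,1]>80)&(P[...,1]<500)&(P[...,2]>60)
    k,L,st,ce=cv2.connectedComponentsWithStats(reg2.astype(np.uint8))
    for i in range(1,k):
        if st[i,4]>15:
            q=P[L==i];print("obj",ce[i].round(),len(q),np.percentile(q,[3,50,97],axis=0).round().tolist())
    # tray: brown hue
    m=(hsv[...,0]<16)&(hsv[...,1]>100)&(P[...,2]<25)&(P[...,2]>0)&(P[...,0]>350)&(P[...,0]<800)&(P[...,1]>150)&(P[...,1]<500)
    k,L,st,ce=cv2.connectedComponentsWithStats(m.astype(np.uint8));i=1+np.argmax(st[1:,4])
    print("tray",cv2.minAreaRect(P[L==i][:,:2].astype(np.float32)))
    # red pad
    m=reg&(P[...,2]>75)&(P[...,2]<132)&((hsv[...,0]<10)|(hsv[...,0]>168))&(hsv[...,1]>35)&(P[...,1]<-100)
    v,u=np.nonzero(m)
    k,L,st,ce=cv2.connectedComponentsWithStats(m.astype(np.uint8));i=1+np.argmax(st[1:,4])
    print("pad",st[i],ce[i],plane(c,ce[i],88))
```

```text
scene0 deck ((559.9916381835938, -160.2584228515625), (272.22216796875, 482.7404479980469), 4.140949249267578)
handle top 76 [[503.0, -263.0, 158.0], [533.0, -259.0, 169.0], [558.0, -252.0, 174.0]] ((530.3239135742188, -257.7830505371094), (57.9175910949707, 10.14968204498291), 4.77153205871582)
obj [337. 129.] 92 [[396.0, 321.0, 64.0], [413.0, 325.0, 94.0], [423.0, 336.0, 118.0]]
obj [301. 142.] 217 [[352.0, 149.0, 63.0], [368.0, 158.0, 122.0], [374.0, 185.0, 159.0]]
obj [423. 150.] 161 [[641.0, 444.0, 61.0], [734.0, 456.0, 78.0], [796.0, 484.0, 94.0]]
obj [355. 141.] 95 [[494.0, 311.0, 61.0], [508.0, 317.0, 95.0], [519.0, 327.0, 118.0]]
obj [376. 150.] 98 [[581.0, 321.0, 61.0], [596.0, 326.0, 96.0], [606.0, 339.0, 118.0]]
obj [341. 161.] 242 [[519.0, 174.0, 65.0], [542.0, 181.0, 122.0], [556.0, 196.0, 160.0]]
obj [414. 173.] 93 [[750.0, 314.0, 63.0], [765.0, 325.0, 94.0], [777.0, 339.0, 112.0]]
obj [390. 193.] 173 [[716.0, 185.0, 63.0], [740.0, 205.0, 75.0], [763.0, 232.0, 79.0]]
tray ((525.891845703125, 321.91717529296875), (112.40991973876953, 254.3834686279297), 89.2991333007812
[... 600 characters left out ...]
0, 66.0], [360.0, 185.0, 131.0], [370.0, 189.0, 158.0]]
obj [199. 262.] 159 [[750.0, 323.0, 63.0], [757.0, 334.0, 95.0], [775.0, 342.0, 112.0]]
obj [258. 277.] 226 [[580.0, 324.0, 62.0], [591.0, 337.0, 96.0], [605.0, 341.0, 116.0]]
obj [292. 283.] 230 [[493.0, 315.0, 62.0], [504.0, 327.0, 96.0], [519.0, 331.0, 116.0]]
obj [328. 295.] 238 [[397.0, 324.0, 63.0], [409.0, 336.0, 96.0], [423.0, 339.0, 116.0]]
obj [185. 307.] 836 [[634.0, 445.0, 61.0], [731.0, 459.0, 77.0], [797.0, 490.0, 90.0]]
tray ((501.5622863769531, 324.19305419921875), (111.9506607055664, 297.7136535644531), 89.14913940429688)
pad [341 158  10   5  33] [345.24242424 159.96969697] [[ 534.00863749 -250.02579543   88.        ]]
```

```bash
cat > go.py <<'E'
import sys
from h import *
from rig import get_obs
def Rd(a):
    c,s=np.cos(a),np.sin(a);return np.array([[0,c,s],[0,s,-c],[-1,0,0]])
def go(wps,R=None,p=None):
    """wps: (x,y,z,yawdeg,nrows[,move only])"""
    o=get_obs();q=o["eef_rot"]
    R=Ro.from_quat([q[1],q[2],q[3],q[0]]).as_matrix();p=np.array(o["ee_pos"],float)
    print("now",p.round(1),"tool y yaw",np.degrees(np.arctan2(R[1,1],R[0,1])).round(2),"tilt",R[:,0].round(3),"F",np.round(o["ft_force"],1),"gap",round(float(o["finger_gap"]),1),"t",round(float(o["clock"]),2),"q",np.round(o["q"],2))
    for x,y,z,a,n in wps:
        t=np.array([x,y,z]);best=None
        w=Ro.from_matrix(R.T@Rd(np.radians(a))).as_rotvec();d=t-p
        print("wp",x,y,z,a,"dist/row",round(np.linalg.norm(d)/n,1),"deg/row",round(np.degrees(np.linalg.norm(w))/n,2))
        for i in range(n):
            Ri=R@Ro.from_rotvec(w*i/n).as_matrix()
            print([np.round(w/n,3).tolist(),np.round(Ri.T@d/n/10,2).tolist()])
        R=R@Ro.from_rotvec(w).as_matrix();p=t
if __name__=="__main__": go(eval(sys.argv[1]))
E
python3 go.py "[(136,-558,240,0,1)]"
```

```text
now [ 136.5 -558.   230.4] tool y yaw -76.26 tilt [-0.     0.002 -1.   ] F [-0.4 -0.4  0. ] gap 85.3 t 0.15 q [-1.48  0.21  1.54 -0.    1.39 -0.15]
wp 136 -558 240 0 dist/row 9.6 deg/row 76.26
[[-1.331, -0.001, 0.001], [-0.96, -0.01, 0.05]]
```

```bash
python3 go.py "[(529,-253,235,-85.87,15)]"
```

```text
now [ 136.5 -558.   230.4] tool y yaw -76.26 tilt [-0.     0.002 -1.   ] F [-0.4 -0.4  0. ] gap 85.3 t 0.15 q [-1.48  0.21  1.54 -0.    1.39 -0.15]
wp 529 -253 235 -85.87 dist/row 33.1 deg/row 0.64
[[0.011, -0.0, 0.0], [-0.03, -1.35, -3.02]]
[[0.011, -0.0, 0.0], [-0.03, -1.39, -3.01]]
[[0.011, -0.0, 0.0], [-0.03, -1.42, -2.99]]
[[0.011, -0.0, 0.0], [-0.03, -1.45, -2.98]]
[[0.011, -0.0, 0.0], [-0.03, -1.49, -2.96]]
[[0.011, -0.0, 0.0], [-0.03, -1.52, -2.94]]
[[0.011, -0.0, 0.0], [-0.03, -1.55, -2.93]]
[[0.011, -0.0, 0.0], [-0.03, -1.59, -2.91]]
[[0.011, -0.0, 0.0], [-0.03, -1.62, -2.89]]
[[0.011, -0.0, 0.0], [-0.03, -1.65, -2.87]]
[[0.011, -0.0, 0.0], [-0.03, -1.68, -2.85]]
[[0.011, -0.0, 0.0], [-0.03, -1.71, -2.84]]
[[0.011, -0.0, 0.0], [-0.03, -1.75, -2.82]]
[[0.011, -0.0, 0.0], [-0.03, -1.78, -2.8]]
[[0.011, -0.0, 0.0], [-0.03, -1.81, -2.78]]
```

Emit:
{"fn": "carry_out", "kwargs": {
  "plan": [
    [[0.011,0,0],[-0.3,-1.35,-3.0],100],
    [[0.011,0,0],[-0.3,-1.4,-3.0],100],
    [[0.011,0,0],[-0.1,-1.4,-3.0],100],
    [[0.011,0,0],[0,-1.45,-3.0],100],
    [[0.011,0,0],[0,-1.5,-2.95],100]
  ],
  "newtons": 40
}}

```text
clock: 0.57
ee_pos: [268.1, -455.7, 238.1]
eef_rot: [0.065, 0.704, 0.065, -0.704]
ft_force: [0.2, -0.2, -0.0]
finger_gap: 85.0
```

Emit:
{"fn": "carry_out", "kwargs": {
  "plan": [
    [[0.011,0,0],[0,-1.5,-2.95],100],
    [[0.011,0,0],[0,-1.55,-2.95],100],
    [[0.011,0,0],[0,-1.6,-2.9],100],
    [[0.011,0,0],[0,-1.6,-2.9],100],
    [[0.011,0,0],[0,-1.65,-2.85],100]
  ]
}}

```text
clock: 0.98
ee_pos: [399.0, -353.9, 238.0]
eef_rot: [-0.046, -0.706, -0.046, 0.706]
ft_force: [0.8, -1.7, -0.6]
finger_gap: 85.2
```

Emit:
{"fn": "carry_out", "kwargs": {
  "plan": [
    [[0.011,0,0],[0,-1.7,-2.5],100],
    [[0.011,0,0],[0,-1.7,-2.0],100],
    [[0.011,0,0],[0,-1.5,-1.5],100],
    [[0.011,0,0],[0,-1.0,-1.0],100],
    [[0.011,0,0],[0,0,0],100]
  ]
}}

```text
clock: 1.4
ee_pos: [462.1, -286.0, 237.8]
eef_rot: [0.027, 0.707, 0.028, -0.707]
ft_force: [-0.4, 0.4, 0.0]
finger_gap: 85.5
```

```bash
python3 go.py "[(529,-253,235,-85.87,3)]"; python3 -c "
from h import *
wrist('w1')"
```

```text
now [ 462.1 -286.   237.8] tool y yaw -85.53 tilt [ 0.     0.002 -1.   ] F [-0.4  0.4  0. ] gap 85.5 t 1.4 q [-0.71  0.14  1.61  0.    1.4   0.78]
wp 529 -253 235 -85.87 dist/row 24.9 deg/row 0.12
[[0.002, -0.0, 0.001], [0.1, -0.92, -2.31]]
[[0.002, -0.0, 0.001], [0.1, -0.93, -2.31]]
[[0.002, -0.0, 0.001], [0.1, -0.93, -2.31]]
```

View pics/w1.png

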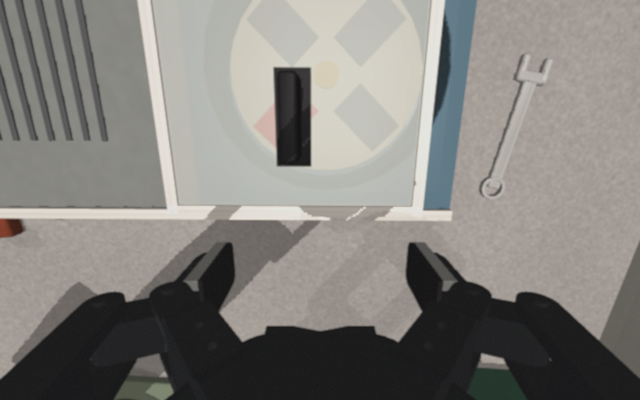

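Run:
```python
from h import *
c=load("w1");P=cloud(c)
m=np.zeros((400,640),bool);m[50:185,255:330]=1
m&=(P[...,2]>160)&(P[...,2]<180)
q=P[m];print(len(q),np.median(q,0),cv2.minAreaRect(q[:,:2].astype(np.float32)))
v,u=np.nonzero(m);print(u.min(),u.max(),v.min(),v.max())
q2=P[60:170,270:315].reshape(-1,3);print(np.histogram(q2[:,2],bins=range(80,190,10)))
```

```text
1881 [ 528.52121315 -258.52787636  170.67537255] ((526.4130859375, -257.9720458984375), (63.00200271606445, 14.280889511108398), 4.077768802642822)
276 298 71 163
(array([   0,    0,    0,    0, 2137,  763,   69,   78,  444, 1437]), array([ 80,  90, 100, 110, 120, 130, 140, 150, 160, 170, 180]))
```

```bash
python3 go.py "[(527,-258,205,-85.9,3),(527,-258,146,-85.9,5)]"
```

```text
now [ 461.1 -287.4  237.9] tool y yaw -85.61 tilt [-0.001  0.    -1.   ] F [-0.3  0.3 -0.5] gap 85.8 t 1.45 q [-0.72  0.13  1.61 -0.    1.4   0.78]
wp 527 -258 205 -85.9 dist/row 26.4 deg/row 0.1
[[0.002, 0.0, 0.0], [1.09, -0.81, -2.26]]
[[0.002, 0.0, 0.0], [1.09, -0.81, -2.26]]
[[0.002, 0.0, 0.0], [1.1, -0.82, -2.26]]
wp 527 -258 146 -85.9 dist/row 11.8 deg/row 0.0
[[-0.0, -0.0, -0.0], [1.18, 0.0, -0.0]]
[[-0.0, -0.0, -0.0], [1.18, 0.0, -0.0]]
[[-0.0, -0.0, -0.0], [1.18, 0.0, -0.0]]
[[-0.0, -0.0, -0.0], [1.18, 0.0, -0.0]]
[[-0.0, -0.0, -0.0], [1.18, 0.0, -0.0]]
```

Emit:
{"fn": "carry_out", "kwargs": {
  "plan": [
    [[0.002,0,0],[0.8,-0.8,-2.2],100],
    [[0.002,0,0],[0.8,-0.8,-2.2],100],
    [[0.002,0,0],[0.8,-0.55,-1.6],100],
    [[0,0,0],[0.8,-0.3,-0.8],100],
    [[0,0,0],[0,0,0],100]
  ]
}}

```text
clock: 1.87
ee_pos: [526.2, -258.6, 203.8]
eef_rot: [-0.024, -0.706, -0.025, 0.708]
ft_force: [-0.6, -0.9, -0.1]
finger_gap: 85.4
```

```bash
python3 go.py "[(527,-258,146,-85.9,4)]"
```

```text
now [ 526.2 -258.6  203.8] tool y yaw -86.01 tilt [-0.003  0.002 -1.   ] F [-0.6 -0.9 -0.1] gap 85.4 t 1.87 q [-0.6   0.26  1.54 -0.    1.35  0.9 ]
wp 527 -258 146 -85.9 dist/row 14.5 deg/row 0.06
[[-0.0, 0.001, 0.001], [1.45, -0.01, -0.03]]
[[-0.0, 0.001, 0.001], [1.45, -0.01, -0.02]]
[[-0.0, 0.001, 0.001], [1.45, -0.01, -0.02]]
[[-0.0, 0.001, 0.001], [1.45, -0.01, -0.02]]
```

Emit:
{"fn": "carry_out", "kwargs": {
  "plan": [
    [[0,0,0],[1.4,0,0],100],
    [[0,0,0],[1.4,0,0],100],
    [[0,0,0],[1.4,0,0],100],
    [[0,0,0],[1.4,0,0],100],
    [[0,0,0],[0,0,0],20]
  ],
  "newtons": 40
}}

```text
clock: 2.28
ee_pos: [523.6, -259.0, 147.1]
eef_rot: [-0.023, -0.705, -0.025, 0.709]
ft_force: [-0.3, 0.6, -0.5]
finger_gap: 75.5
```

Emit:
{"fn": "carry_out", "kwargs": {
  "plan": [
    [[0,0,0],[0,0,0],10],
    [[0,0,0],[0,0,0],0],
    [[0,0,0],[0,0,0],0],
    [[0,0,0],[0,0,0],0],
    [[0,0,0],[0,0,0],0]
  ]
}}

```text
clock: 2.7
ee_pos: [527.3, -259.3, 151.6]
eef_rot: [0.025, 0.707, 0.024, -0.706]
ft_force: [-3.1, 0.3, 7.0]
finger_gap: 13.2
```

Emit:
{"fn": "carry_out", "kwargs": {
  "plan": [
    [[0,0,0],[0,0,0],0],
    [[0,0,0],[0,0,0],0],
    [[0,0,0],[0,0,0],0],
    [[0,0,0],[0,0,0],0],
    [[0,0,0],[0,0,0],0]
  ]
}}

```text
clock: 3.12
ee_pos: [527.2, -259.4, 151.6]
eef_rot: [0.025, 0.707, 0.024, -0.706]
ft_force: [-1.9, 1.8, 6.6]
finger_gap: 13.1
```

Emit:
{"fn": "carry_out", "kwargs": {
  "plan": [
    [[0,0,0],[-0.4,0,0],0],
    [[0,0,0],[0,-0.5,0],0],
    [[0,0,0],[0,-1.0,0],0],
    [[0,0,0],[0,-1.5,0],0],
    [[0,0,0],[0,-1.5,0],0]
  ]
}}

```text
clock: 3.53
ee_pos: [523.9, -214.3, 151.7]
eef_rot: [0.024, 0.707, 0.024, -0.706]
ft_force: [6.8, -2.4, -12.4]
finger_gap: 12.9
```

```bash
python3 go.py "[(512,-50,151,-85.9,10)]"
```

```text
now [ 523.9 -214.3  151.7] tool y yaw -86.09 tilt [ 0.001 -0.    -1.   ] F [  6.8  -2.4 -12.4] gap 12.9 t 3.53 q [-0.54  0.26  1.64  0.    1.23  0.96]
wp 512 -50 151 -85.9 dist/row 16.5 deg/row 0.02
[[-0.0, -0.0, -0.0], [0.01, -1.65, 0.01]]
[[-0.0, -0.0, -0.0], [0.01, -1.65, 0.01]]
[[-0.0, -0.0, -0.0], [0.01, -1.65, 0.01]]
[[-0.0, -0.0, -0.0], [0.01, -1.65, 0.0]]
[[-0.0, -0.0, -0.0], [0.01, -1.65, 0.0]]
[[-0.0, -0.0, -0.0], [0.01, -1.65, 0.0]]
[[-0.0, -0.0, -0.0], [0.01, -1.65, 0.0]]
[[-0.0, -0.0, -0.0], [0.01, -1.65, 0.0]]
[[-0.0, -0.0, -0.0], [0.01, -1.65, 0.0]]
[[-0.0, -0.0, -0.0], [0.01, -1.65, 0.0]]
```

Emit:
{"fn": "carry_out", "kwargs": {
  "plan": [
    [[0,0,0],[0.25,-1.5,-0.1],0],
    [[0,0,0],[0,-1.5,0],0],
    [[0,0,0],[0,-1.5,0],0],
    [[0,0,0],[0,-1.5,0],0],
    [[0,0,0],[0,-1.5,0],0]
  ]
}}

```text
clock: 3.95
ee_pos: [518.4, -138.8, 151.6]
eef_rot: [-0.025, -0.706, -0.024, 0.707]
ft_force: [-3.4, -4.3, -0.1]
finger_gap: 13.2
```

Emit:
{"fn": "carry_out", "kwargs": {
  "plan": [
    [[0,0,0],[0,-1.5,0],0],
    [[0,0,0],[0,-1.5,0],0],
    [[0,0,0],[0,-1.5,0],0],
    [[0,0,0],[0,-1.0,0],0],
    [[0,0,0],[0,-1.0,0],0]
  ]
}}

```text
clock: 4.37
ee_pos: [513.6, -73.6, 151.6]
eef_rot: [-0.025, -0.706, -0.024, 0.708]
ft_force: [-4.4, -3.7, 0.5]
finger_gap: 13.0
```

Emit:
{"fn": "carry_out", "kwargs": {
  "plan": [
    [[0,0,0],[0,-0.7,0],0],
    [[0,0,0],[0,-0.6,0],0],
    [[0,0,0],[0,-0.4,0],0],
    [[0,0,0],[0,-0.4,0],0],
    [[0,0,0],[0,-0.3,0],0]
  ]
}}

```text
clock: 4.78
ee_pos: [513.2, -66.0, 151.7]
eef_rot: [-0.036, -0.706, -0.013, 0.707]
ft_force: [-2.5, -55.9, -12.4]
finger_gap: 13.3
```

Emit:
{"fn": "carry_out", "kwargs": {
  "plan": [
    [[0,0,0],[0,-0.1,0],0],
    [[0,0,0],[0,-0.1,0],0],
    [[0,0,0],[0,-0.1,0],0],
    [[0,0,0],[0,0,0],0],
    [[0,0,0],[0,0,0],0]
  ]
}}

```text
clock: 5.2
ee_pos: [513.2, -66.0, 151.7]
eef_rot: [-0.037, -0.706, -0.011, 0.707]
ft_force: [-3.1, -55.5, -12.1]
finger_gap: 13.1
```

Emit:
{"fn": "carry_out", "kwargs": {
  "plan": [
    [[0,0,0],[0,0.6,0],0],
    [[0,0,0],[0,0.6,0],0],
    [[0,0,0],[0,0.3,0],0],
    [[0,0,0],[0,0,0],0],
    [[0,0,0],[0,0,0],0]
  ]
}}

```text
clock: 5.62
ee_pos: [513.1, -66.2, 151.6]
eef_rot: [-0.027, -0.706, -0.022, 0.708]
ft_force: [-4.9, -14.2, -0.6]
finger_gap: 13.0
```

Run:
```python
from h import *
from rig import *
for n in("scene","side"):
    c=read_camera(n);np.save(f"pics/{n}1.npy",c,allow_pickle=True)
    cv2.imwrite(f"pics/{n}1.png",cv2.resize(c["frame"][100:330,180:430,::-1],None,fx=2.5,fy=2.5))
```

```text
(no output)
```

View pics/scene1.png

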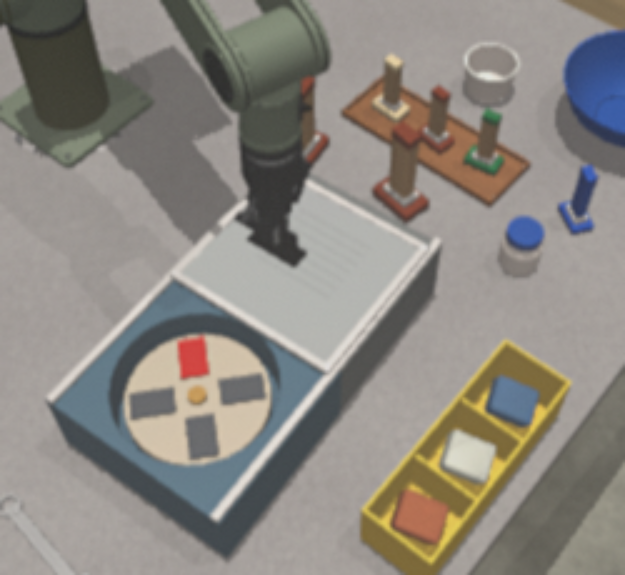

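View pics/side1.png

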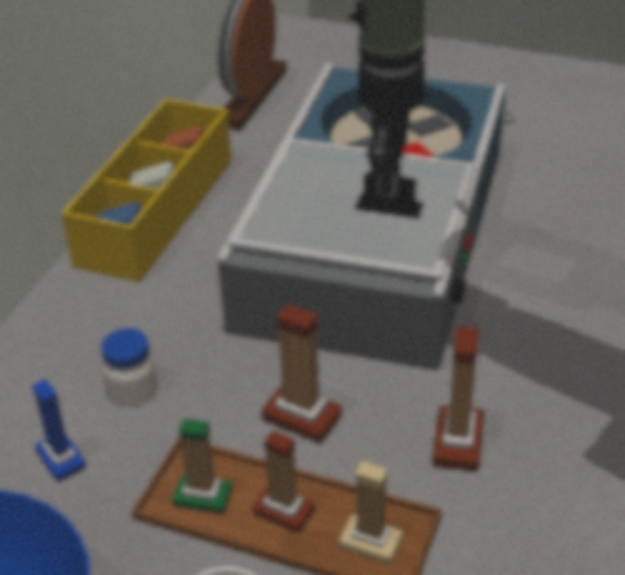

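```bash
python3 - <<'E'
from h import *
wrist('w2')
for n in("scene1","side1"):
    c=load(n)
    P=cloud(c);L=P-np.array([560.5,-161,0]);a=np.radians(4.1);lx=L[...,0]*np.cos(a)+L[...,1]*np.sin(a);ly=-L[...,0]*np.sin(a)+L[...,1]*np.cos(a)
    hsv=cv2.cvtColor(c["frame"],cv2.COLOR_RGB2GRAY)
    # profile along ly at lx=+60
    m=(abs(lx-60)<8)&(P[...,2]>80)&(P[...,2]<150)
    for y in range(-40,250,5):
        k=m&(abs(ly-y)<2.5)
        if k.sum() and (y>180 or y<10): print(n,y,k.sum(),np.median(P[k][:,2]).round(1),np.median(hsv[k]))
E
python3 - <<'E'
import cv2
for n,(a,b,c,d) in {"scene1":(90,90+0,0,0)}.items(): pass
import numpy as np
f=np.load("pics/side1.npy",allow_pickle=True).item()["frame"]
cv2.imwrite("pics/side1b.png",cv2.resize(f[150:250,260:390,::-1],None,fx=6,fy=6,interpolation=cv2.INTER_CUBIC))
E
```

```text
scene1 -40 4 98.8 85.5
scene1 -35 6 114.9 106.0
scene1 -30 7 113.9 119.0
scene1 -25 7 115.4 119.0
scene1 -20 9 115.4 110.0
scene1 -15 14 125.9 179.0
scene1 -10 5 129.1 215.0
scene1 -5 4 127.1 189.0
scene1 0 7 124.8 180.0
scene1 5 9 125.7 180.0
scene1 185 5 124.3 179.0
scene1 190 5 125.9 179.0
scene1 195 6 126.2 179.0
scene1 200 3 124.0 179.0
scene1 205 5 125.0 181.0
scene1 210 7 125.7 193.0
scene1 215 7 128.2 202.0
scene1 220 1 126.4 181.0
scene1 230 6 116.4 142.0
scene1 235 4 114.5 136.0
scene1 240 3 114.3 133.0
side1 -20 1 125.6 151.0
side1 -15 5 127.4 150.0
side1 -10 6 124.7 142.0
side1 -5 4 126.2 139.5
side1 0 4 126.0 139.0
side1 5 6 124.7 138.0
side1 185 5 125.6 139.0
side1 190 6 125.0 138.0
side1 195 6 125.2 140.0
side1 200 4 124.7 147.5
side1 205 5 126.3 156.0
side1 210 7 115.0 83.0
side1 215 18 123.5 102.0
side1 220 7 115.2 95.0
side1 225 6 114.2 99.5
side1 230 6 114.0 100.5
side1 235 15 112.9 85.0
side1 240 38 96.0 57.5
```

View pics/w2.png

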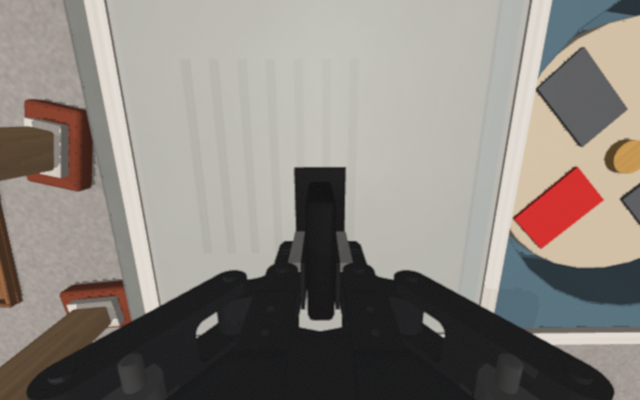

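View pics/side1b.png

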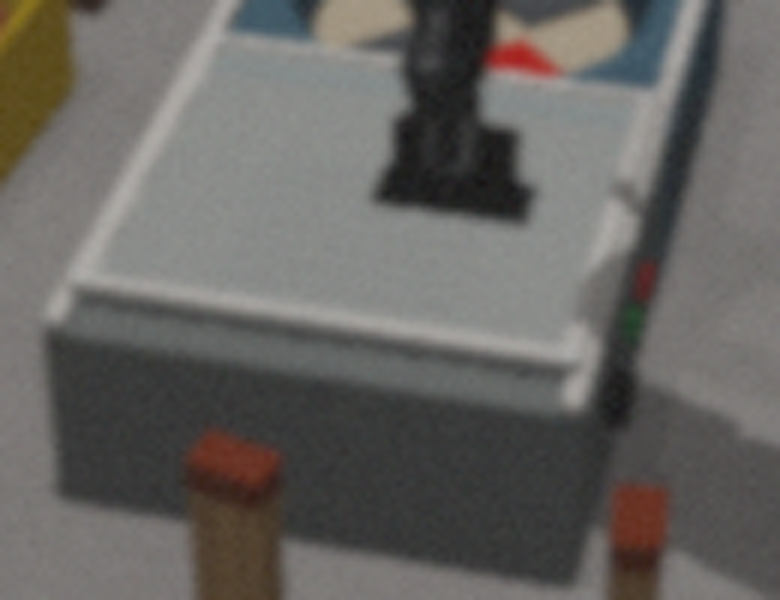

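Emit:
{"fn": "carry_out", "kwargs": {
  "plan": [
    [[0,0,0],[0,0.3,0],0],
    [[0,0,0],[0,0,0],50],
    [[0,0,0],[0,0,0],100],
    [[0,0,0],[0,0,0],100],
    [[0,0,0],[0,0,0],100]
  ]
}}

```text
clock: 6.18
ee_pos: [514.9, -64.9, 152.1]
eef_rot: [0.024, 0.707, 0.025, -0.706]
ft_force: [-0.5, -0.4, -0.3]
finger_gap: 60.6
```

Emit:
{"fn": "carry_out", "kwargs": {
  "plan": [
    [[0,0,0],[0,0,0],100],
    [[0,0,0],[0,0,0],100],
    [[0,0,0],[-1.0,0,0],100],
    [[0,0,0],[-2.0,0,0],100],
    [[0,0,0],[-3.0,0,0],100]
  ]
}}

```text
clock: 6.6
ee_pos: [512.3, -64.8, 210.1]
eef_rot: [-0.024, -0.704, -0.025, 0.709]
ft_force: [-0.1, 0.4, 0.1]
finger_gap: 85.4
```

```bash
python3 - <<'E'
from h import *
c=load("w2");f=c["frame"];hsv=cv2.cvtColor(f,cv2.COLOR_RGB2HSV).astype(int)
m=((hsv[...,0]<8)|(hsv[...,0]>172))&(hsv[...,1]>170)&(hsv[...,2]>120)
k,L,st,ce=cv2.connectedComponentsWithStats(m.astype(np.uint8));i=1+np.argmax(st[1:,4]);print(st[i],ce[i])
v,u=np.nonzero(L==i);print("z",np.median(cloud(c)[L==i],0))
print(cv2.minAreaRect(plane(c,np.c_[u,v],88)[:,:2].astype(np.float32)))
for n in("scene1",):
    c=load(n);hsv=cv2.cvtColor(c["frame"],cv2.COLOR_RGB2HSV).astype(int)
    m=((hsv[...,0]<8)|(hsv[...,0]>172))&(hsv[...,1]>170)&(hsv[...,2]>120)
    k,L,st,ce=cv2.connectedComponentsWithStats(m.astype(np.uint8));i=1+np.argmax(st[1:,4]);print(st[i],ce[i],plane(c,ce[i],88))
E
python3 go.py "[(590,331,260,-85,15)]"
```

```text
[ 514  168   89   80 3267] [558.3553719  207.65044383]
z [ 526.8375131  -246.43910591   87.92086162]
((526.0121459960938, -246.2666778564453), (35.73004913330078, 55.22902297973633), 49.51997756958008)
[252 236  11  15 117] [256.77777778 243.01709402] [[ 527.83541403 -245.83037681   88.        ]]
now [512.3 -64.8 210.1] tool y yaw -86.06 tilt [-0.006  0.002 -1.   ] F [-0.1  0.4  0.1] gap 85.4 t 6.6 q [-0.29  0.11  1.7   0.    1.34  1.21]
wp 590 331 260 -85 dist/row 27.1 deg/row 0.07
[[-0.001, 0.0, 0.0], [-0.33, -2.6, -0.7]]
[[-0.001, 0.0, 0.0], [-0.33, -2.6, -0.7]]
[[-0.001, 0.0, 0.0], [-0.33, -2.6, -0.7]]
[[-0.001, 0.0, 0.0], [-0.33, -2.6, -0.71]]
[[-0.001, 0.0, 0.0], [-0.33, -2.59, -0.71]]
[[-0.001, 0.0, 0.0], [-0.33, -2.59, -0.71]]
[[-0.001, 0.0, 0.0], [-0.33, -2.59, -0.72]]
[[-0.001, 0.0, 0.0], [-0.33, -2.59, -0.72]]
[[-0.001, 0.0, 0.0], [-0.33, -2.59, -0.72]]
[[-0.001, 0.0, 0.0], [-0.33, -2.59, -0.73]]
[[-0.001, 0.0, 0.0], [-0.33, -2.59, -0.73]]
[[-0.001, 0.0, 0.0], [-0.33, -2.59, -0.73]]
[[-0.001, 0.0, 0.0], [-0.33, -2.59, -0.74]]
[[-0.001, 0.0, 0.0], [-0.33, -2.59, -0.74]]
[[-0.001, 0.0, 0.0], [-0.33, -2.58, -0.74]]
```

Emit:
{"fn": "carry_out", "kwargs": {
  "plan": [
    [[0,0,0],[-2.0,-1.5,0],100],
    [[0,0,0],[-2.0,-2.5,0],100],
    [[0,0,0],[-1.5,-3.2,-0.2],100],
    [[0,0,0],[0,-3.5,-0.3],100],
    [[0,0,0],[0,-3.5,-0.3],100]
  ]
}}

```text
clock: 7.02
ee_pos: [513.7, 77.8, 269.8]
eef_rot: [0.024, 0.709, 0.024, -0.705]
ft_force: [0.1, 0.9, -0.3]
finger_gap: 85.7
```

Emit:
{"fn": "carry_out", "kwargs": {
  "plan": [
    [[0,0,0],[0,-3.5,-0.3],100],
    [[0,0,0],[0,-3.5,-0.3],100],
    [[0,0,0],[0,-3.5,-0.3],100],
    [[0,0,0],[0,-3.5,-0.3],100],
    [[0,0,0],[0,-3.5,-0.3],100]
  ]
}}

```text
clock: 7.43
ee_pos: [515.4, 254.2, 267.9]
eef_rot: [0.024, 0.707, 0.025, -0.706]
ft_force: [1.1, -0.1, -0.1]
finger_gap: 85.5
```

Emit:
{"fn": "carry_out", "kwargs": {
  "plan": [
    [[0,0,0],[0,-3.5,-0.3],100],
    [[0,0,0],[0,-2.5,0],100],
    [[0,0,0],[0,-1.0,0],100],
    [[0,0,0],[0,0,0],100],
    [[0,0,0],[0,0,0],100]
  ]
}}

```text
clock: 7.85
ee_pos: [513.7, 321.9, 267.0]
eef_rot: [0.025, 0.707, 0.024, -0.707]
ft_force: [-0.2, -0.8, -0.4]
finger_gap: 85.2
```

```bash
python3 go.py "[]"
python3 - <<'E'
from h import *
o,c=wrist('w3');f=c["frame"];hsv=cv2.cvtColor(f,cv2.COLOR_RGB2HSV).astype(int);P=cloud(c)
m=(hsv[...,0]>50)&(hsv[...,0]<85)&(hsv[...,1]>90)
k,L,st,ce=cv2.connectedComponentsWithStats(m.astype(np.uint8))
for i in range(1,k):
    if st[i,4]>60:
        q=P[L==i];print(st[i],ce[i].round(),np.percentile(q,[2,50,98],axis=0).round().tolist())
        for lo,hi,h in((105,122,115),(14,24,19)):
            s=q[(q[:,2]>lo)&(q[:,2]<hi)]
            if len(s)>30: print(h,len(s),cv2.minAreaRect(s[:,:2].astype(np.float32)))
E
```

```text
now [513.7 321.9 267. ] tool y yaw -86.02 tilt [ 0.    -0.001 -1.   ] F [-0.2 -0.8 -0.4] gap 85.2 t 7.85 q [ 0.42  0.25  1.42 -0.    1.48  1.92]
[ 304   86   29   44 1006] [318. 106.] [[567.0, 312.0, 17.0], [593.0, 329.0, 20.0], [618.0, 346.0, 117.0]]
115 464 ((592.6803588867188, 329.3323669433594), (25.372480392456055, 16.55994987487793), 8.201742172241211)
19 532 ((592.4547729492188, 328.7464599609375), (53.657875061035156, 33.868404388427734), 8.105354309082031)
```

View pics/w3.png

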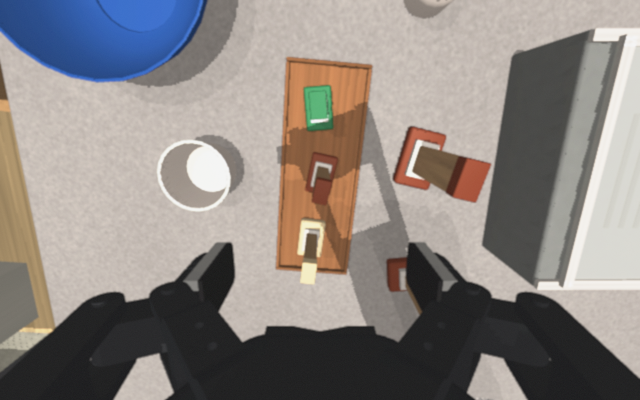

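```bash
python3 go.py "[(592.6,329,180,-81.9,5)]"
```

```text
now [513.9 321.2 267. ] tool y yaw -86.09 tilt [ 0.    -0.001 -1.   ] F [ 0.4 -1.  -0.1] gap 85.6 t 7.9 q [ 0.42  0.25  1.42 -0.    1.48  1.92]
wp 592.6 329 180 -81.9 dist/row 23.5 deg/row 0.84
[[-0.015, 0.0, -0.0], [1.74, -0.05, -1.58]]
[[-0.015, 0.0, -0.0], [1.74, -0.03, -1.58]]
[[-0.015, 0.0, -0.0], [1.74, -0.0, -1.58]]
[[-0.015, 0.0, -0.0], [1.74, 0.02, -1.58]]
[[-0.015, 0.0, -0.0], [1.74, 0.04, -1.58]]
```

Emit:
{"fn": "carry_out", "kwargs": {
  "plan": [
    [[-0.018,0,0],[1.8,-0.05,-2.0],100],
    [[-0.018,0,0],[2.2,0,-2.0],100],
    [[-0.018,0,0],[2.2,0,-2.0],100],
    [[-0.018,0,0],[1.6,0,-1.4],100],
    [[0,0,0],[0.9,0,-0.5],100]
  ]
}}

```text
clock: 8.32
ee_pos: [593.4, 327.4, 176.9]
eef_rot: [-0.049, -0.704, -0.048, 0.707]
ft_force: [-0.8, 0.2, -0.6]
finger_gap: 85.5
```

Emit:
{"fn": "carry_out", "kwargs": {
  "plan": [
    [[0,0,0],[0,0,0],100],
    [[0,0,0],[0,0,0],100],
    [[0,0,0],[0,0,0],100],
    [[0,0,0],[0,0,0],100],
    [[0,0,0],[0,0,0],100]
  ]
}}

```text
clock: 8.73
ee_pos: [592.5, 330.8, 181.8]
eef_rot: [0.05, 0.706, 0.05, -0.704]
ft_force: [0.5, 0.4, -0.5]
finger_gap: 85.4
```

```bash
python3 go.py "[(592.6,329,130,-81.9,4)]"
```

```text
now [592.5 330.8 181.8] tool y yaw -81.92 tilt [ 0.003  0.001 -1.   ] F [ 0.5  0.4 -0.5] gap 85.4 t 8.73 q [0.38 0.46 1.31 0.   1.37 1.81]
wp 592.6 329 130 -81.9 dist/row 13.0 deg/row 0.04
[[-0.0, -0.001, 0.0], [1.3, 0.05, 0.01]]
[[-0.0, -0.001, 0.0], [1.3, 0.04, 0.01]]
[[-0.0, -0.001, 0.0], [1.3, 0.04, 0.01]]
[[-0.0, -0.001, 0.0], [1.3, 0.04, 0.01]]
```

Emit:
{"fn": "carry_out", "kwargs": {
  "plan": [
    [[0,0,0],[1.5,0.1,0],100],
    [[0,0,0],[1.6,0,0],100],
    [[0,0,0],[1.6,0,0],100],
    [[0,0,0],[1.6,0,0],100],
    [[0,0,0],[1.2,0,0],100]
  ]
}}

```text
clock: 9.15
ee_pos: [591.9, 329.6, 104.4]
eef_rot: [-0.05, -0.705, -0.05, 0.705]
ft_force: [-0.6, -0.4, -0.1]
finger_gap: 85.6
```

Emit:
{"fn": "carry_out", "kwargs": {
  "plan": [
    [[0,0,0],[1.3,0,0],100],
    [[0,0,0],[1.2,0,0],100],
    [[0,0,0],[1.2,0,0],100],
    [[0,0,0],[0.8,0,0],100],
    [[0,0,0],[0,0,0],100]
  ]
}}

```text
clock: 9.57
ee_pos: [590.9, 328.7, 57.1]
eef_rot: [-0.05, -0.704, -0.049, 0.707]
ft_force: [0.3, -0.5, -0.2]
finger_gap: 85.3
```

Emit:
{"fn": "carry_out", "kwargs": {
  "plan": [
    [[0,0,0],[0,0,0],50],
    [[0,0,0],[0,0,0],30],
    [[0,0,0],[0,0,0],0],
    [[0,0,0],[0,0,0],0],
    [[0,0,0],[0,0,0],0]
  ],
  "newtons": 60
}}

```text
clock: 9.98
ee_pos: [593.0, 329.6, 60.7]
eef_rot: [0.05, 0.706, 0.05, -0.705]
ft_force: [-0.3, -0.2, -0.8]
finger_gap: 25.8
```

Emit:
{"fn": "carry_out", "kwargs": {
  "plan": [
    [[0,0,0],[0,0,0],0],
    [[0,0,0],[0,0,0],0],
    [[0,0,0],[0,0,0],0],
    [[0,0,0],[0,0,0],0],
    [[0,0,0],[0,0,0],0]
  ]
}}

```text
clock: 10.4
ee_pos: [593.1, 329.6, 60.6]
eef_rot: [0.05, 0.706, 0.05, -0.705]
ft_force: [1.9, -0.1, 3.8]
finger_gap: 15.8
```

Emit:
{"fn": "carry_out", "kwargs": {
  "plan": [
    [[0,0,0],[-0.3,0,0],0],
    [[0,0,0],[-0.8,0,0],0],
    [[0,0,0],[-1.5,0,0],0],
    [[0,0,0],[-2.0,0,0],0],
    [[0,0,0],[-2.5,0,0],0]
  ]
}}

```text
clock: 10.82
ee_pos: [590.9, 328.9, 130.2]
eef_rot: [-0.05, -0.704, -0.049, 0.707]
ft_force: [0.4, -0.1, -0.4]
finger_gap: 15.4
```

Emit:
{"fn": "carry_out", "kwargs": {
  "plan": [
    [[0,0,0],[-3.0,0,0],0],
    [[0,0,0],[-3.0,0,0],0],
    [[0,0,0],[-3.0,0,0],0],
    [[0,0,0],[-3.0,0,0],0],
    [[0,0,0],[-2.0,0,0],0]
  ]
}}

```text
clock: 11.23
ee_pos: [593.3, 329.8, 276.1]
eef_rot: [0.049, 0.707, 0.05, -0.704]
ft_force: [0.8, 0.1, -1.0]
finger_gap: 15.2
```

```bash
python3 go.py "[(526.5,-246.3,270,-130.5,22)]"
python3 - <<'E'
from h import *
wrist('w4')
E
```

```text
now [593.3 329.8 276.1] tool y yaw -81.93 tilt [ 0.005  0.002 -1.   ] F [ 0.8  0.1 -1. ] gap 15.2 t 11.23 q [0.38 0.4  1.21 0.   1.53 1.81]
wp 526.5 -246.3 270 -130.5 dist/row 26.4 deg/row 2.21
[[0.039, -0.0, 0.0], [0.02, 2.55, 0.67]]
[[0.039, -0.0, 0.0], [0.02, 2.57, 0.57]]
[[0.039, -0.0, 0.0], [0.02, 2.59, 0.47]]
[[0.039, -0.0, 0.0], [0.02, 2.61, 0.37]]
[[0.039, -0.0, 0.0], [0.02, 2.62, 0.27]]
[[0.039, -0.0, 0.0], [0.02, 2.63, 0.17]]
[[0.039, -0.0, 0.0], [0.02, 2.64, 0.07]]
[[0.039, -0.0, 0.0], [0.02, 2.64, -0.04]]
[[0.039, -0.0, 0.0], [0.02, 2.63, -0.14]]
[[0.039, -0.0, 0.0], [0.02, 2.63, -0.24]]
[[0.039, -0.0, 0.0], [0.03, 2.61, -0.34]]
[[0.039, -0.0, 0.0], [0.03, 2.6, -0.44]]
[[0.039, -0.0, 0.0], [0.03, 2.58, -0.54]]
[[0.039, -0.0, 0.0], [0.03, 2.56, -0.64]]
[[0.039, -0.0, 0.0], [0.03, 2.53, -0.74]]
[[0.039, -0.0, 0.0], [0.03, 2.5, -0.83]]
[[0.039, -0.0, 0.0], [0.03, 2.47, -0.93]]
[[0.039, -0.0, 0.0], [0.03, 2.43, -1.02]]
[[0.039, -0.0, 0.0], [0.03, 2.39, -1.12]]
[[0.039, -0.0, 0.0], [0.03, 2.34, -1.21]]
[[0.039, -0.0, 0.0], [0.03, 2.3, -1.3]]
[[0.039, -0.0, 0.0], [0.03, 2.24, -1.38]]
```

View pics/w4.png

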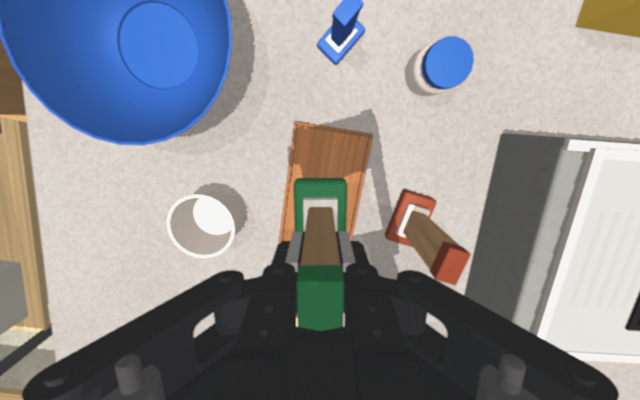

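Emit:
{"fn": "carry_out", "kwargs": {
  "plan": [
    [[0.039,0,0],[0,1.2,0.4],0],
    [[0.039,0,0],[0,2.0,0.5],0],
    [[0.039,0,0],[0,2.6,0.5],0],
    [[0.039,0,0],[0,2.6,0.4],0],
    [[0.039,0,0],[0,2.6,0.3],0]
  ]
}}

```text
clock: 11.7
ee_pos: [575.0, 216.2, 268.0]
eef_rot: [0.02, -0.705, 0.021, 0.709]
ft_force: [0.0, -0.5, -1.6]
finger_gap: 15.7
```

Emit:
{"fn": "carry_out", "kwargs": {
  "plan": [
    [[0.039,0,0],[0,2.6,0.2],0],
    [[0.039,0,0],[0,2.6,0.1],0],
    [[0.039,0,0],[0,2.6,0],0],
    [[0.039,0,0],[0,2.6,-0.1],0],
    [[0.039,0,0],[0,2.6,-0.2],0]
  ]
}}

```text
clock: 12.12
ee_pos: [557.6, 87.3, 268.2]
eef_rot: [0.089, -0.7, 0.09, 0.703]
ft_force: [0.9, 0.4, -1.2]
finger_gap: 15.5
```

Emit:
{"fn": "carry_out", "kwargs": {
  "plan": [
    [[0.039,0,0],[0,2.6,-0.3],0],
    [[0.039,0,0],[0,2.6,-0.4],0],
    [[0.039,0,0],[0,2.6,-0.5],0],
    [[0.039,0,0],[0,2.6,-0.6],0],
    [[0.039,0,0],[0,2.5,-0.7],0]
  ]
}}

```text
clock: 12.53
ee_pos: [539.6, -42.7, 268.3]
eef_rot: [0.157, -0.688, 0.157, 0.691]
ft_force: [0.3, -0.8, -1.3]
finger_gap: 15.1
```

```bash
python3 go.py "[(526.5,-246.3,260,-130.5,9)]"
```

```text
now [539.6 -42.7 268.3] tool y yaw -115.67 tilt [-0.005  0.001 -1.   ] F [ 0.3 -0.8 -1.3] gap 15.1 t 12.53 q [-0.24  0.11  1.57 -0.    1.46  1.78]
wp 526.5 -246.3 260 -130.5 dist/row 22.7 deg/row 1.65
[[0.029, 0.0, -0.0], [0.09, 2.1, -0.85]]
[[0.029, 0.0, -0.0], [0.09, 2.08, -0.91]]
[[0.029, 0.0, -0.0], [0.09, 2.05, -0.97]]
[[0.029, 0.0, -0.0], [0.09, 2.02, -1.03]]
[[0.029, 0.0, -0.0], [0.09, 1.99, -1.08]]
[[0.029, 0.0, -0.0], [0.09, 1.96, -1.14]]
[[0.029, 0.0, -0.0], [0.09, 1.93, -1.2]]
[[0.029, 0.0, -0.0], [0.09, 1.89, -1.25]]
[[0.029, 0.0, -0.0], [0.09, 1.85, -1.31]]
```

Emit:
{"fn": "carry_out", "kwargs": {
  "plan": [
    [[0.029,0,0],[0,2.1,-0.85],0],
    [[0.029,0,0],[0,2.1,-0.9],0],
    [[0.029,0,0],[0,2.05,-1.0],0],
    [[0.029,0,0],[0,2.0,-1.0],0],
    [[0.029,0,0],[0,2.0,-1.1],0]
  ]
}}

```text
clock: 12.95
ee_pos: [532.9, -155.3, 268.2]
eef_rot: [0.207, -0.675, 0.206, 0.678]
ft_force: [0.6, 0.3, -1.0]
finger_gap: 15.2
```

Emit:
{"fn": "carry_out", "kwargs": {
  "plan": [
    [[0.029,0,0],[0,1.8,-1.1],0],
    [[0.029,0,0],[0,1.5,-0.9],0],
    [[0.029,0,0],[0,1.0,-0.6],0],
    [[0.02,0,0],[0,0.5,-0.3],0],
    [[0,0,0],[0,0,0],0]
  ]
}}

```text
clock: 13.37
ee_pos: [529.9, -211.1, 269.4]
eef_rot: [0.242, -0.663, 0.242, 0.665]
ft_force: [0.3, 0.3, -1.7]
finger_gap: 14.9
```

```bash
python3 - <<'E'
from h import *
wrist('w5')
E
python3 go.py "[(526.5,-246.3,230,-130.5,3)]"
```

```text
now [ 530.3 -210.2  269.8] tool y yaw -129.96 tilt [-0.002  0.002 -1.   ] F [ 0.2 -0.2 -2.5] gap 15.1 t 13.42 q [-0.53  0.17  1.5   0.    1.47  1.74]
wp 526.5 -246.3 230 -130.5 dist/row 18.0 deg/row 0.19
[[0.003, 0.001, 0.0], [1.32, 1.0, -0.68]]
[[0.003, 0.001, 0.0], [1.32, 1.0, -0.68]]
[[0.003, 0.001, 0.0], [1.33, 1.0, -0.68]]
```

View pics/w5.png

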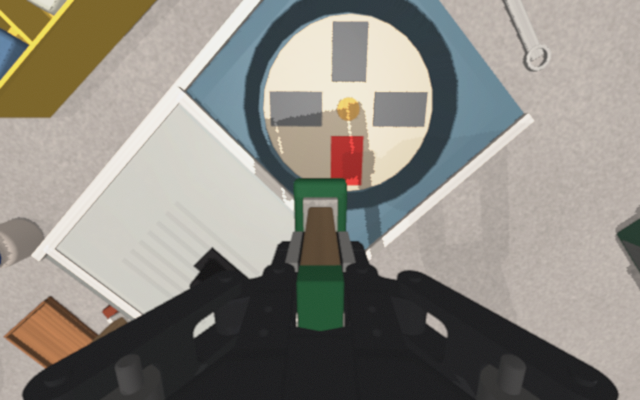

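Run:
```python
from h import *
c=load("w5");f=c["frame"];hsv=cv2.cvtColor(f,cv2.COLOR_RGB2HSV).astype(int);P=cloud(c)
z88=(abs(P[...,2]-88)<5)
m=((hsv[...,0]<8)|(hsv[...,0]>172))&(hsv[...,1]>150)&z88
def rep(nm,mm):
    k,L,st,ce=cv2.connectedComponentsWithStats(mm.astype(np.uint8))
    for i in range(1,k):
        if st[i,4]>200:
            v,u=np.nonzero(L==i);print(nm,st[i],ce[i].round(1),plane(c,ce[i],88)[0].round(1),cv2.minAreaRect(plane(c,np.c_[u,v],88)[:,:2].astype(np.float32)))
rep("red",m)
g=(hsv[...,1]<60)&(hsv[...,2]<135)&z88;rep("grey",g)
# stone in hand: green top face of stone, z
gr=(hsv[...,0]>50)&(hsv[...,0]<85)&(hsv[...,1]>90)
gr[260:]=0
q=P[gr];print("stone",len(q),np.percentile(q,[2,50,98],axis=0).round(1).tolist())
s=q[abs(q[:,2]-np.median(q[:,2]))<6];print(cv2.minAreaRect(s[:,:2].astype(np.float32)))
v,u=np.nonzero(gr);print(u.min(),u.max(),v.min())
T=c["Tw"];
```

```text
red [ 331  136   32   49 1366] [346.6 158.7] [ 527.2 -249.    88. ] ((525.9568481445312, -247.32827758789062), (34.38377380371094, 54.210205078125), 49.887062072753906)
grey [ 384   93   42   33 1078] [407.8 109.3] [ 526.3 -332.6   88. ] ((528.6173095703125, -330.0311584472656), (42.46122741699219, 32.90180969238281), 49.89574432373047)
grey [271 111  51  15 523] [299.2 120. ] [ 593.1 -236.    88. ] ((597.0673217773438, -234.56939697265625), (54.50225830078125, 14.623862266540527), 49.89601516723633)
stone 1441 [[516.3, -239.4, 221.7], [543.9, -223.9, 227.6], [559.6, -198.1, 229.1]]
((537.5598754882812, -218.3212127685547), (35.582366943359375, 35.16768264770508), 50.175045013427734)
293 346 178
```

Run:
```python
from h import *
for n in("w4","w5"):
    c=load(n);f=c["frame"];hsv=cv2.cvtColor(f,cv2.COLOR_RGB2HSV).astype(int)
    P=cloud(c);T=c["Tw"]@np.linalg.inv(c["T_tool_cam"]);p=(P-T[:3,3])@T[:3,:3]
    gr=(hsv[...,0]>50)&(hsv[...,0]<85)&(hsv[...,1]>90);gr[260:]=0
    q=p[gr];x=np.median(q[:,0]);s=q[abs(q[:,0]-x)<2]
    print(n,"x",x,"y",np.percentile(s[:,1],[1,99]),"z",np.percentile(s[:,2],[1,50]),len(s))
    top=(hsv[...,0]>50)&(hsv[...,0]<85)&(hsv[...,1]>90);top[:265]=0
    q=p[top];print(" top",np.percentile(q,[2,50,98],axis=0).round(1).tolist())
```

```text
w4 x 41.81420921630462 y [-16.11214048  17.4005397 ] z [-26.95015917 -18.9864794 ] 1293
 top [[-55.9, -7.2, -13.3], [-54.5, 0.7, -6.9], [-44.1, 8.4, 5.9]]
w5 x 41.77330416023083 y [-16.50229004  17.69792715] z [-27.61113992 -19.65279352] 1307
 top [[-55.9, -7.2, -13.9], [-54.5, 0.6, -7.5], [-44.2, 8.4, 5.4]]
```

```bash
python3 go.py "[(526.3,-246.8,200,-130.2,5)]"
```

```text
now [ 530.3 -210.2  269.8] tool y yaw -129.96 tilt [-0.002  0.002 -1.   ] F [ 0.2 -0.2 -2.5] gap 15.1 t 13.42 q [-0.53  0.17  1.5   0.    1.47  1.74]
wp 526.3 -246.8 200 -130.2 dist/row 15.8 deg/row 0.06
[[0.001, 0.0, 0.0], [1.39, 0.61, -0.41]]
[[0.001, 0.0, 0.0], [1.39, 0.61, -0.41]]
[[0.001, 0.0, 0.0], [1.39, 0.61, -0.41]]
[[0.001, 0.0, 0.0], [1.4, 0.61, -0.41]]
[[0.001, 0.0, 0.0], [1.4, 0.61, -0.41]]
```

Emit:
{"fn": "carry_out", "kwargs": {
  "plan": [
    [[0.004,0,0],[0.7,0.4,-0.3],0],
    [[0,0,0],[1.4,0.7,-0.5],0],
    [[0,0,0],[2.0,0.9,-0.6],0],
    [[0,0,0],[1.8,0.7,-0.45],0],
    [[0,0,0],[1.1,0.35,-0.2],0]
  ]
}}

```text
clock: 13.83
ee_pos: [526.0, -246.2, 198.0]
eef_rot: [0.242, -0.663, 0.242, 0.666]
ft_force: [-0.5, 0.5, -2.6]
finger_gap: 15.5
```

Emit:
{"fn": "carry_out", "kwargs": {
  "plan": [
    [[0,0,0],[0,0,0],0],
    [[0,0,0],[0,0,0],0],
    [[0,0,0],[0,0,0],0],
    [[0,0,0],[0,0,0],0],
    [[0,0,0],[0,0,0],0]
  ]
}}

```text
clock: 14.25
ee_pos: [528.0, -246.9, 202.4]
eef_rot: [-0.242, 0.665, -0.242, -0.663]
ft_force: [0.6, -0.7, -0.7]
finger_gap: 15.4
```

```bash
python3 go.py "[(526.3,-246.8,153.7,-130.2,4)]"
```

```text
now [ 528.  -246.9  202.4] tool y yaw -130.08 tilt [ 0.002 -0.001 -1.   ] F [ 0.6 -0.7 -0.7] gap 15.4 t 14.25 q [-0.59  0.25  1.56  0.    1.34  1.68]
wp 526.3 -246.8 153.7 -130.2 dist/row 12.2 deg/row 0.05
[[0.001, -0.001, 0.0], [1.22, 0.03, 0.04]]
[[0.001, -0.001, 0.0], [1.22, 0.03, 0.04]]
[[0.001, -0.001, 0.0], [1.22, 0.03, 0.04]]
[[0.001, -0.001, 0.0], [1.22, 0.03, 0.04]]
```

Descend to about 6 mm short of the target first, with decelerating rows.

Emit:
{"fn": "carry_out", "kwargs": {
  "plan": [
    [[0.002,0,0],[1.0,0.1,0.15],0],
    [[0,0,0],[1.2,0,0],0],
    [[0,0,0],[1.0,0,0],0],
    [[0,0,0],[0.7,0,0],0],
    [[0,0,0],[0.3,0,0],0]
  ]
}}

```text
clock: 14.67
ee_pos: [523.9, -245.8, 156.0]
eef_rot: [0.244, -0.662, 0.243, 0.666]
ft_force: [0.2, -0.6, -2.3]
finger_gap: 15.1
```

Emit:
{"fn": "carry_out", "kwargs": {
  "plan": [
    [[0,0,0],[0,0,0],0],
    [[0,0,0],[0,0,0],0],
    [[0,0,0],[0,0,0],0],
    [[0,0,0],[0,0,0],0],
    [[0,0,0],[0,0,0],0]
  ]
}}

```text
clock: 15.08
ee_pos: [525.7, -247.0, 159.5]
eef_rot: [-0.243, 0.664, -0.243, -0.664]
ft_force: [0.2, 0.7, -1.1]
finger_gap: 15.3
```

```bash
cat > chk.py <<'E'
from h import *
from rig import *
import sys
t=sys.argv[1]
# average reading not possible w/o time; camera calls advance
ps=[]
o,c=wrist('w'+t);ps.append(o["ee_pos"])
for n in("scene","side"):
    ps.append(get_obs()["ee_pos"]);k=read_camera(n);np.save(f"pics/{n}{t}.npy",k,allow_pickle=True)
ps.append(get_obs()["ee_pos"]);print(np.round(ps,1))
f=c["frame"];hsv=cv2.cvtColor(f,cv2.COLOR_RGB2HSV).astype(int);P=cloud(c)
z=abs(P[...,2]-88)<4
m=((hsv[...,0]<8)|(hsv[...,0]>172))&(hsv[...,1]>150)&z
g=(hsv[...,1]<60)&(hsv[...,2]<135)&z
for nm,mm in(("red",m),("grey",g)):
    k,L,st,ce=cv2.connectedComponentsWithStats(mm.astype(np.uint8))
    for i in range(1,k):
        if st[i,4]>150: v,u=np.nonzero(L==i);print(nm,st[i],cv2.minAreaRect(plane(c,np.c_[u,v],88)[:,:2].astype(np.float32)))
s=np.load(f"pics/side{t}.npy",allow_pickle=True).item()["frame"];a=np.load(f"pics/scene{t}.npy",allow_pickle=True).item()["frame"]
A=cv2.resize(a[190:290,210:310,::-1],(400,400),interpolation=cv2.INTER_CUBIC);B=cv2.resize(s[110:210,290:390,::-1],(400,400),interpolation=cv2.INTER_CUBIC)
cv2.imwrite(f"pics/both{t}.png",np.hstack([A,B]))
E
python3 chk.py 6; python3 go.py "[(526.3,-246.8,153.7,-130.2,2)]"
```

```text
[[ 525.7 -247.   159.5]
 [ 525.7 -246.9  159.4]
 [ 525.6 -246.9  159.3]
 [ 525.5 -246.8  159.2]]
red [297 173  46   5 230] ((545.356689453125, -263.9944152832031), (34.020164489746094, 3.0664615631103516), 49.72861862182617)
grey [ 203  109   80   50 3216] ((604.1287841796875, -241.3191680908203), (55.62666320800781, 34.771575927734375), 49.492523193359375)
grey [ 357  110   80   50 3553] ((532.0784301757812, -325.34027099609375), (55.41981887817383, 34.873504638671875), 49.728538513183594)
now [ 525.5 -246.8  159.2] tool y yaw -130.23 tilt [ 0.001 -0.    -1.   ] F [-0.1 -0.6 -2. ] gap 15.2 t 15.23 q [-0.59  0.29  1.6  -0.    1.26  1.68]
wp 526.3 -246.8 153.7 -130.2 dist/row 2.8 deg/row 0.03
[[-0.0, -0.0, 0.0], [0.27, -0.03, -0.03]]
[[-0.0, -0.0, 0.0], [0.27, -0.03, -0.03]]
```

View pics/w6.png

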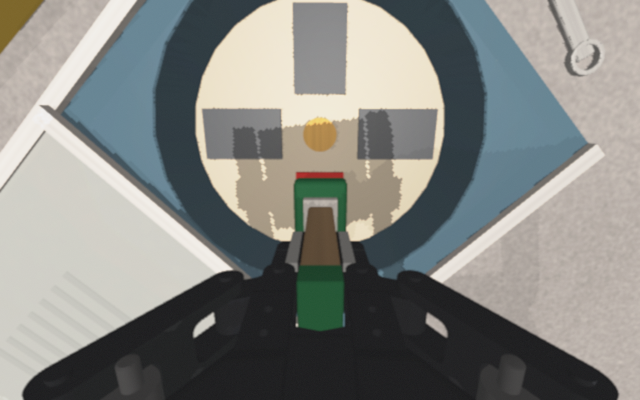

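View pics/both6.png

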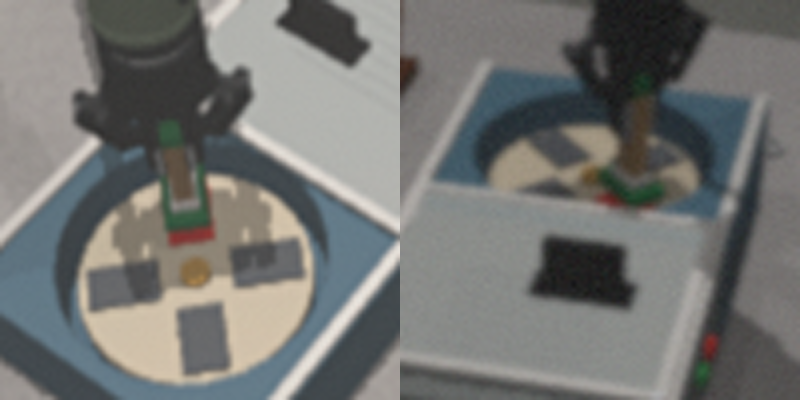

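Emit:
{"fn": "carry_out", "kwargs": {
  "plan": [
    [[0.001,0,0],[0.15,-0.04,0],0],
    [[0.001,0,0],[0.2,0,0],0],
    [[0,0,0],[0.15,0,0],0],
    [[0,0,0],[0.05,0,0],0],
    [[0,0,0],[0,0,0],0]
  ]
}}

```text
clock: 15.65
ee_pos: [525.3, -246.2, 152.8]
eef_rot: [0.244, -0.663, 0.244, 0.664]
ft_force: [-0.2, 0.1, -2.2]
finger_gap: 15.6
```

Emit:
{"fn": "carry_out", "kwargs": {
  "plan": [
    [[0,0,0],[0,0,0],0],
    [[0,0,0],[0,0,0],0],
    [[0,0,0],[0,0,0],0],
    [[0,0,0],[0,0,0],0],
    [[0,0,0],[0,0,0],0]
  ]
}}

```text
clock: 16.07
ee_pos: [525.6, -246.4, 153.4]
eef_rot: [-0.244, 0.664, -0.244, -0.664]
ft_force: [-0.1, 0.9, -1.7]
finger_gap: 15.3
```

```bash
python3 chk.py 7; python3 go.py "[(526,-246.8,153.7,-130.3,1)]"
python3 - <<'E'
from h import *
c=load("w7");f=c["frame"];hsv=cv2.cvtColor(f,cv2.COLOR_RGB2HSV).astype(int);P=cloud(c)
T=c["Tw"]@np.linalg.inv(c["T_tool_cam"]);p=(P-T[:3,3])@T[:3,:3]
gr=(hsv[...,0]>50)&(hsv[...,0]<85)&(hsv[...,1]>90);gr[260:]=0
q=p[gr];x=np.median(q[:,0]);s=q[abs(q[:,0]-x)<2]
print(x,"stone top z",np.median(P[gr][:,2]),"y",np.percentile(s[:,1],[1,99]),"z",np.percentile(s[:,2],1))
E
```

```text
[[ 525.6 -246.4  153.4]
 [ 525.6 -246.4  153.3]
 [ 525.6 -246.4  153.3]
 [ 525.6 -246.4  153.3]]
red [296 174  48   4 191] ((545.7811889648438, -263.9879150390625), (34.51742172241211, 2.2367897033691406), 49.61159896850586)
grey [ 200  108   82   52 3435] ((604.1067504882812, -241.2083282470703), (55.5677375793457, 35.1520881652832), 49.38622283935547)
grey [ 359  108   82   52 3770] ((532.2162475585938, -325.5426940917969), (55.559574127197266, 34.7830696105957), 50.59235382080078)
now [ 525.6 -246.4  153.3] tool y yaw -130.35 tilt [ 0. -0. -1.] F [ 0.3 -0.8 -0.9] gap 15.3 t 16.22 q [-0.59  0.29  1.61 -0.    1.24  1.69]
wp 526 -246.8 153.7 -130.3 dist/row 0.7 deg/row 0.05
[[-0.001, -0.0, -0.0], [-0.04, 0.0, -0.06]]
41.768483056955205 stone top z 111.6045142119016 y [-15.97563142  17.35023966] z -27.558378114287343
```

View pics/both7.png

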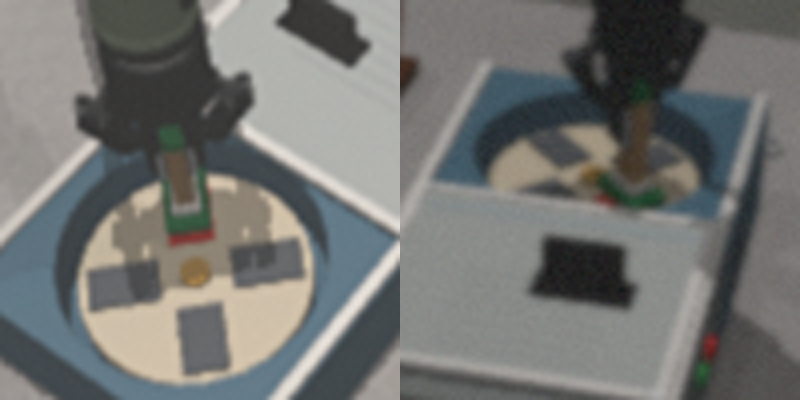

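```bash
python3 -c "
from rig import *
o=get_obs();print(o['clock'],o['qd']);print(hand_in())"
```

```text
16.2167 [-3.10251280e-05  2.54859376e-04  1.91097778e-03  7.04811977e-04
  1.00117016e-03 -2.62537209e-04]
the job is handed in; nothing more can be done
None
```

The guard is open, and the green stone is held still, upright, about 10 mm above the red pad. I handed the job in at 16.2 s.

**Guard:** I gripped the black handle and slid the guard along the track until it stopped, then let go. At the stop the wrist read up to 56 N for about half a second before I eased off, well under the 120 N limit. The slide measured about 194 mm rather than 210 mm. The guard seems to have started about 16 mm open. Its measured final position, from about -18 to +217 mm along the lap's y, matches the fully open end stop.

**Stone:** I gripped the small green stone on the tray by its wooden handle and carried it above the taller look-alikes to the wheel.

**Last checks:**

| Check | Result |
|---|---|
| Gap between stone and pad | about 9.6 mm (underside at 97.6 mm, pad top at 88 mm) |
| Centring on the pad | within about 1 mm |
| Alignment of long sides | within about 0.5° |
| Upright | no measurable tilt |
| Motion | joints still, grip steady at about 15 mm |

The pad-centre estimates from different views differed by about 1 mm, and one yaw reading, from a grey pad, was about 1° off the rest. The wrist force gave no sign of touching the wheel.

I did not touch the other stones or the loose things on the bench. I did not take a separate final picture to check each of them.

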